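# Lock a jam jar in the jar vice and twist its tight cap off one-handed

### The job

Get the jam jar open one-handed with the jar vice: swing the vice's gate shut against the jar, take the red-knobbed locking pin out of its parking boss, push it fully home through the fork and the gate's lug, and let go of it. Then unscrew the tight brass-coloured cap (anticlockwise from above) with the jar staying put in the vice; as soon as the thread lets go, lift the cap straight up, clear of the rim by no more than about two centimetres, and finish still holding it there, level and centred over the open jar. Leave the other things on the worktop where they are.

Things in the scene. Friction and masses are not known exactly. Their poses are not given: they have to be found in the camera images.
- vice: Jar vice, fixed on the worktop, right or left of the sink: beech board 156 mm square, top 16 mm up; a 58 mm high beech cradle, round, open to its -x side, where a steel gate swings. Origin: on the worktop below the jar; z up, x from gate to cradle, y left of x. In this frame (x, y mm): fork -58, -62; gate hinge -58, +62; brown pin boss +5, -62 (26 mm square, 52 mm high).
- gate (a joint): Gate angle, rad: 0 = shut (lug in line with the fork, V pads within 1 mm of the jar's corner), grows as the gate swings out to the vice's -x side (clockwise from above), at most 0.9. Starts 0.25 to 0.6 open, turns with little friction (about 1 N at the handle) and stays where it is left; only the pin locks it.
- gate_hinge (a point): The gate's vertical hinge axis, 36 mm above the worktop.
- gate_handle (a point): On the gate's upright black handle (16 mm diameter, 48 to 84 mm above the worktop; this point at 72 mm), half-way along the gate bar, 63 mm from the hinge axis. With the gate shut it is at x = -70, y = 0 mm in the vice's frame. Push it toward the jar or pinch it from above. Its axes turn with the gate; at gate = 0 they are the vice's.
- gate_lug (a point): Centre of the hole in the lug at the gate's free end, on the lug's upper face, 42 mm above the worktop; lug 12 mm thick, 12 mm chamfered hole, 124 mm from the hinge axis.
- fork_hole (a point): Mouth of the hole in the upper fork plate, on its upper face, 52 mm above the worktop. Upper and lower plate 30 x 30 mm, 8 and 12 mm thick, with 12 mm holes, chamfered at the top; the lug goes between them.
- pin: Headed locking pin, loose, 60 g, standing upright in the boss. Shank 10 mm diameter, 34 mm long, tapered tip; flange 21 mm diameter, 4 mm thick; above it a red knob 18 mm diameter, 30 mm high. Origin: centre of the flange's underside, which rests on the boss or, fully home, on the fork (origin then at fork_hole); z up along the pin. Knob top 34 mm above the origin.
- jar: Square jam jar (body 58 x 58 mm, 0.4 kg, glass with red jam), loose, standing on the vice's board in the cradle with a corner toward the gate. Only the shut and pinned gate keeps it from turning with the cap. Origin: centre of its underside, 16 mm above the worktop; its x axis is the vice's x axis.
- jar_rim (a point): Centre of the jar's rim, 93 mm above the jar's underside (109 mm above the worktop).
- cap: Brass-coloured twist-off cap, loose, 62 mm diameter, 18 mm high, 35 g. Origin: centre of its lower edge, 15 mm below the rim while screwed on; cap top then 112 mm above the worktop. A sprung seal presses its three lugs up under the thread: about 0.4 N m to start it. It lets go some 65 degrees anticlockwise from above and can be lifted off from there to 100, where the lugs meet a stop.
- tin: Small food tin with a paper label, 57 mm diameter, 72 mm high, a bystander, on the other side of the sink from the vice.
- salt: Salt shaker with a grey top, 44 mm diameter, 90 mm high, a bystander at the right, toward the wall.
- spice: Glass spice jar with a black lid, 41 mm diameter, 105 mm high, a bystander at the left, toward the wall.
- teaspoon_2: Steel teaspoon lying on the worktop in front of the sink, a bystander.
Not all that is in view belongs to the job. Of the things that look like the cap, the larger one is meant.

How it is judged:
By the outcome, as a careful person would: the job done as asked, in the order asked, and still so for the second after the job is handed in, while the arm keeps its last pose, push and grip.
It also fails if it takes over 61 s, if anything falls off the work surface, if the arm or the gripper's body presses on something with over 40 N, if the wrist force passes 120 N, or if a joint passes its speed limit or range.

### The arm

A 7-joint arm with a two-finger parallel gripper is mounted at the origin on a cart in front of the work surface, level with it; the furniture and walls round the work are solid. World frame = base frame: x ahead of the robot, y to its left, z up, the work surface at z = 0. Lengths are in m, angles in rad, forces in N, time in s.
With the tool pointing down it reaches from about 0.4 to 0.9 m from the base axis. Payload 5.5 kg.
Tool frame: the origin (TCP) lies midway between the tips of the shut fingers; the grasp point (between the pads) lies 19 mm behind it; z points along the fingers, y is the line along which they close (so a half turn about z gives the same grasp; the last joint's range is limited). The gripper opens to 92 mm and grips with 3 to 60 N. Pads are 19 mm wide; open, the fingers measure 130 mm over their backs; the gripper's body (75 mm by 190 mm) begins 47 mm behind the grasp point.
Start: joints at [0.263, 0.501, -0.427, 1.55, 0.221, 1.138, -0.21], TCP at [0.65, 0, 0.227] pointing down, gripper open.
Joint ranges: [-2.88, 2.88], [-0.31, 2.03], [-1.54, 1.56], [0.2, 2.42], [-1.41, 4.55], [0.19, 2.02], [-2.57, 2.57]. Speed limits (rad/s): [2.57, 2.57, 3.14, 3.14, 3.14, 3.14, 3.14].

### API

Orientations are given as a 3x3 rotation matrix whose columns are the frame's x, y, z axes.
In Python, from cell import observe, grab_frame, close_job gives the robot as it stands.
- The arm moves only by the tool jog_arm, never from a script. Its arguments are lists of equal length, an entry for each row: "offset": the shift along the tool's x, y, z in parts of the range, where 1.0 means 40 cm, a list of three; "angular": the turn, a rotation vector about the tool's x, y, z in shares of pi rad (1.0 is pi rad), a list of three; "hand": the closure, from -1 (fully open) to 1 (shut). In form: {"offset": [[dx, dy, dz], ...], "angular": [[rx, ry, rz], ...], "hand": [hand, ...]}. A call has 1 to 5 rows; each row is the pose to reach, as a shift and turn from the pose commanded when the call began, along the tool's axes at that moment; what a row does not reach only later rows make up. A row lasts 1/8 s, in which the tool goes at most 62.5 mm and 10.7 degrees, less where a joint would pass 70% of its speed; a pose out of reach is approached as far as the arm can. A call with a gripper value outside its range is refused whole. The fingers move at their own pace and stop on an object; the grip force is fixed at half the most. Time passes only in rows, so rows that repeat a pose let the fingers close. It gives the time, the measured TCP pose, the force, the opening and the grip force at its end, in the units of the state.
- observe(): the state, without advancing time (a new reading comes with each control period).
- grab_frame(name): name is "scene" or "side" or "wrist"; returns a dict with "color" (420x560x3 uint8, blue, green, red), "K" (3x3 intrinsics, pixels), "xyz" and "attitude" of the camera in the world. Camera axes: x right, y up, looking along -z (the intrinsics and any distortion apply to the point x, -y, -z); pixel columns grow to the right and rows downward; lengths in m; the calibration is good to about 2 mm. The wrist camera is an equidistant fisheye: a pixel r from the principal point sees the ray r / f radians off the axis. A picture is of the moment at which its call begins. There is no depth.
- close_job(): hands the job in; it is judged then, once.
The state is a dict: "t": time; "qpos": joint angles; "dq": joint speeds; "joint_torque": joint torques, N m; "ee_pos": TCP position; "orientation": TCP orientation; "wrist_force": force on the tool from outside, world axes, zero at the start; "ft_torque": the same for the moment, N m; "gripper_width": opening from 0.0 (shut) to 1.0 (fully open); "grasp_force": force on a finger pad.
Only numpy, scipy, OpenCV 4.12 (cv2) and the standard library are available. Lean on these libraries where they do the work, as an engineer would, in place of code of your own. Each camera call takes 0.05 s, during which the arm holds its last target. There are 200 camera calls.

## Working session

There is one attempt and no reset: what is moved stays moved. The work goes in short steps, Python scripts to look and compute and a tool call to move; the robot and the scene stay as the last step left them, time stands still between calls to the robot, and variables do not carry over. Pictures are saved under pics/ and viewed, at most 10 in all, crops included, and the job is handed in when it is done.

Besides the shell and the picture viewer there is one more tool, called after "Call:" by a JSON object that holds its "method" and its "body", one argument or row to a line. jog_arm: Moves the arm, as the interface text tells. Its arguments: {"type":"object","properties":{"offset":{"type":"array","items":{"type":"array","items":{"type":"number"}}},"angular":{"type":"array","items":{"type":"array","items":{"type":"number"}}},"hand":{"type":"array","items":{"type":"number"}}},"required":["offset","angular","hand"]}

```bash
ls; mkdir -p pics; cat > h.py <<'E'
import numpy as np, cv2
from cell import observe, grab_frame, close_job
E
python3 - <<'E'
from h import *
import pickle
fs={}
for n in ["scene","side","wrist"]:
    f=grab_frame(n); fs[n]=f; print(n,np.round(f["K"],1).tolist(),np.round(f["xyz"],4),np.round(f["attitude"],3).tolist(),[k for k in f])
pickle.dump(fs,open("f0.pkl","wb"))
a=cv2.resize(fs["scene"]["color"],(800,600)); cv2.imwrite("pics/scene0.png",a)
cv2.imwrite("pics/side0.png",cv2.resize(fs["side"]["color"],(800,600)))
print(observe())
E
```

```text
pics
scene [[509.5, 0.0, 282.4], [0.0, 509.5, 208.3], [0.0, 0.0, 1.0]] [-0.0688 -0.7934  1.004 ] [[0.786, 0.407, -0.465], [-0.618, 0.525, -0.585], [0.006, 0.747, 0.665]] ['color', 'K', 'xyz', 'attitude']
side [[512.9, 0.0, 287.0], [0.0, 512.9, 205.9], [0.0, 0.0, 1.0]] [-0.3165  0.1935  1.2144] [[-0.258, 0.737, -0.625], [-0.966, -0.205, 0.158], [-0.012, 0.644, 0.765]] ['color', 'K', 'xyz', 'attitude']
wrist [[325.2, 0.0, 280.8], [0.0, 325.2, 213.2], [0.0, 0.0, 1.0]] [0.6492 0.0698 0.3835] [[1.0, -0.001, 0.003], [0.0, 0.965, 0.261], [-0.003, -0.261, 0.965]] ['color', 'K', 'xyz', 'attitude']
{'t': 0.15, 'qpos': array([ 0.26318883,  0.50164345, -0.42681141,  1.55120902,  0.2207999 ,
        1.13827102, -0.21032768]), 'dq': array([-0.00103757, -0.00264514, -0.00088988, -0.00388692, -0.00051384,
       -0.00163569,  0.00048337]), 'joint_torque': array([-7.47210433e-03, -5.67105460e+01, -5.82536548e+00, -2.79454994e+01,
       -6.86119194e-02,  2.65310478e-02,  1.03786256e-04]), 'ee_pos': array([ 6.49467192e-01, -3.28650275e-05,  2.25908544e-01]), 'orientation': array([[-8.00069948e-06,  9.99998898e-01, -1.48438975e-03],
       [ 9.99999998e-01,  8.08348935e-06,  5.57676767e-05],
       [ 5.57796143e-05, -1.48438931e-03, -9.99998897e-01]]), 'wrist_force': array([ 0.12335495, -0.42128082,  0.29562513]), 'ft_torque': array([-0.02642455, -0.03508384,  0.00147088]), 'grasp_force': 0.0, 'gripper_width': 1.0018016048483338}
```

View pics/scene0.png

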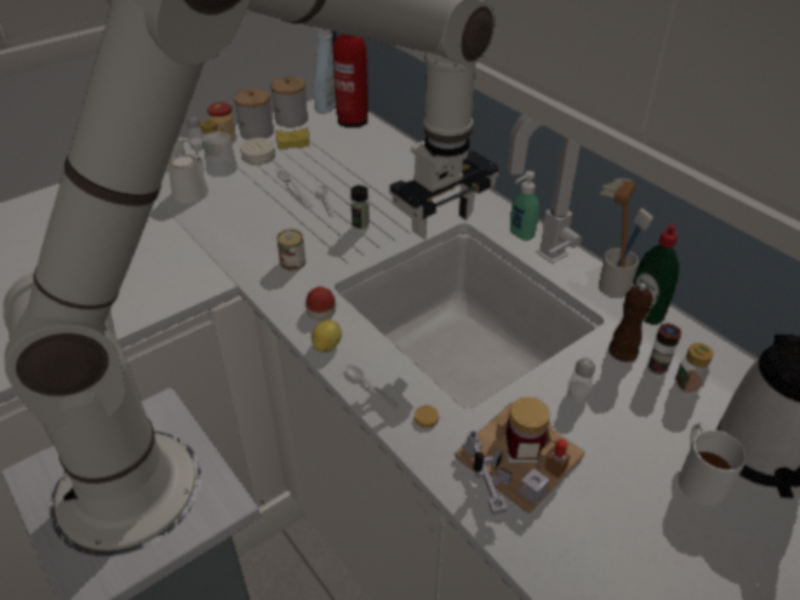

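View pics/side0.png

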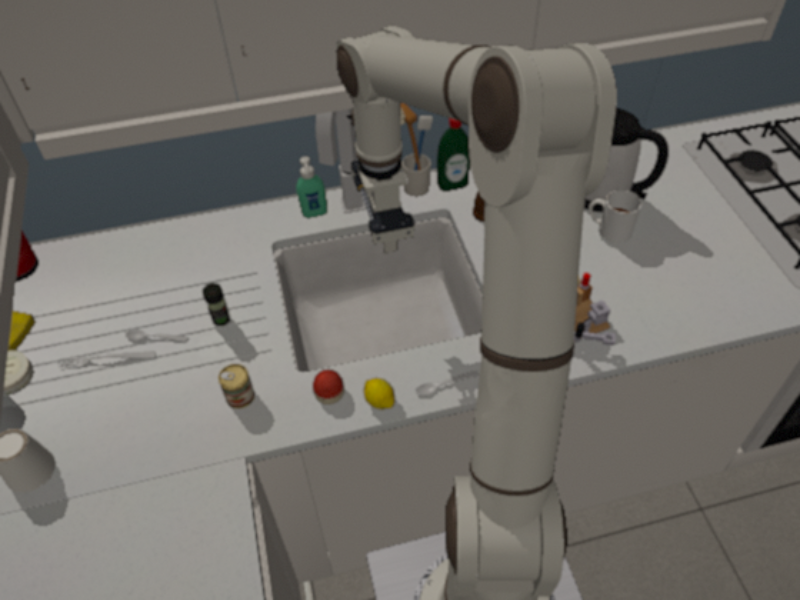

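Scene view: vice at about (525,455) with the jar's cap (530,412), red knob (561,447), gate swung open with its lug (497,505); a smaller decoy cap at (427,416). In the side view the arm hides the jar; the red knob is at (586,280).

```bash
cat >> h.py <<'E'
def ray(f,u,v,fish=False):
    K=f["K"]; x=(u-K[0,2])/K[0,0]; y=(v-K[1,2])/K[1,1]
    if fish:
        r=np.hypot(x,y); d=np.array([np.sin(r)*x/max(r,1e-9),-np.sin(r)*y/max(r,1e-9),-np.cos(r)])
    else: d=np.array([x,-y,-1.])
    d=np.array(f["attitude"])@d; return np.array(f["xyz"]),d/np.linalg.norm(d)
def onz(f,u,v,z,fish=False):
    o,d=ray(f,u,v,fish); return o+d*(z-o[2])/d[2]
def proj(f,p,fish=False):
    K=f["K"]; c=np.array(f["attitude"]).T@(np.array(p)-f["xyz"]); x,y,z=c[0],-c[1],-c[2]
    if fish:
        r=np.hypot(x,y); t=np.arctan2(r,z); x,y=x/r*t,y/r*t
    else: x,y=x/z,y/z
    return np.array([K[0,0]*x+K[0,2],K[1,1]*y+K[1,2]])
def tri(rays):
    A=sum(np.eye(3)-np.outer(d,d) for o,d in rays); b=sum((np.eye(3)-np.outer(d,d))@o for o,d in rays)
    p=np.linalg.solve(A,b); return p,[np.linalg.norm((np.eye(3)-np.outer(d,d))@(p-o)) for o,d in rays]
E
python3 - <<'E'
from h import *
import pickle
fs=pickle.load(open("f0.pkl","rb")); f=fs["scene"]; s=1.42857
for n,u,v,z in [("cap",530,405,.112),("knob",561,443,.086),("lug",497,505,.042),("handle",478,455,.07),("fork",535,483,.052),("salt",585,367,.09),("decoy",427,412,.01),("spoon",352,373,0)]:
    print(n,np.round(onz(f,u/s,v/s,z),3))
print(onz(fs["side"],586/s,278/s,.086))
c=f["color"][255:375,290:450]; cv2.imwrite("pics/c1.png",cv2.resize(c,(800,600),interpolation=cv2.INTER_CUBIC))
E
```

```text
cap [ 0.556 -0.333  0.112]
knob [ 0.557 -0.403  0.086]
lug [ 0.425 -0.403  0.042]
handle [ 0.449 -0.332  0.07 ]
fork [ 0.493 -0.415  0.052]
salt [ 0.706 -0.32   0.09 ]
decoy [ 0.474 -0.181  0.01 ]
spoon [ 0.428 -0.018  0.   ]
[ 0.5508835  -0.39689955  0.086     ]
```

View pics/c1.png

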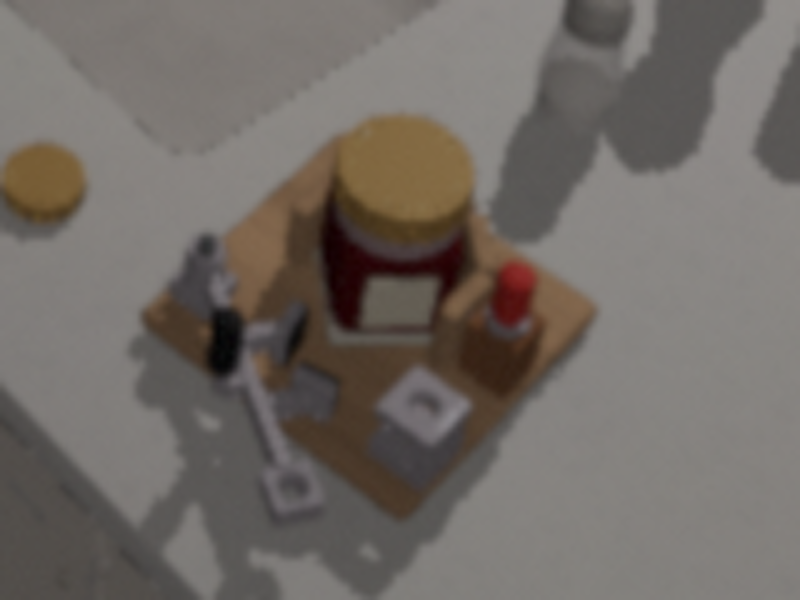

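Crop (5x, origin 290,255): cap top centre (404,170), fork hole (425,402), knob top (518,268), lug hole (293,488), handle top (227,318). The vice is yawed about +10°, with the gate open. Next I move the wrist camera over it.

The rows are not in the units I measure in: shifts go in shares of 40 cm and turns go in shares of pi rad. I convert before sending: -28 cm / 40 = -0.7, -24 cm / 40 = -0.6.

Call:
{"method": "jog_arm", "body": {
  "offset": [
    [-0.15,-0.075,0],
    [-0.3,-0.15,0],
    [-0.45,-0.225,0],
    [-0.6,-0.3,0],
    [-0.7,-0.325,0]
  ],
  "angular": [
    [0,0,0],
    [0,0,0],
    [0,0,0],
    [0,0,0],
    [0,0,0]
  ],
  "hand": [-1,-1,-1,-1,-1]
}}

```text
t: 0.78
ee_pos: [0.5183, -0.2817, 0.2267]
orientation: [[0.0, 1.0, -0.001], [1.0, -0.0, -0.0], [-0.0, -0.001, -1.0]]
wrist_force: [1.1, 0.2, -0.6]
gripper_width: 1.003
grasp_force: 0.0
```

```bash
python3 - <<'E'
from h import *
import pickle
f=grab_frame("wrist"); pickle.dump(f,open("w1.pkl","wb"))
f2=grab_frame("side"); pickle.dump(f2,open("s1.pkl","wb"))
o=observe();print(o["t"],o["ee_pos"],o["qpos"])
E
```

```text
0.875 [ 0.51539184 -0.28951576  0.22618814] [ 0.73392576  0.38478816 -0.34617354  1.70677828  0.15108739  1.07646299
  0.32657326]
```

To row units: -14 cm / 40 = -0.35, -12 cm / 40 = -0.3.

Call:
{"method": "jog_arm", "body": {
  "offset": [
    [-0.15,0,0],
    [-0.3,0,0],
    [-0.35,0,0],
    [-0.35,0,0],
    [-0.35,0,0]
  ],
  "angular": [
    [0,0,0],
    [0,0,0],
    [0,0,0],
    [0,0,0],
    [0,0,0]
  ],
  "hand": [-1,-1,-1,-1,-1]
}}

```text
t: 1.5
ee_pos: [0.521, -0.4171, 0.2264]
orientation: [[-0.003, 1.0, 0.0], [1.0, 0.003, 0.002], [0.002, 0.0, -1.0]]
wrist_force: [-0.8, 0.9, -0.9]
gripper_width: 1.002
grasp_force: 0.0
```

```bash
python3 - <<'E'
from h import *
import pickle
f=grab_frame("wrist"); pickle.dump(f,open("w2.pkl","wb"))
g=pickle.load(open("w1.pkl","rb"))
print(f["xyz"],g["xyz"],f["attitude"])
o=observe();print(o["t"],o["ee_pos"],o["qpos"])
for n,h in (("w1",g),("w2",f)):
    p=proj(h,[.535,-.35,.06],True); print(n,p)
    x0=int(np.clip(p[0]-130,0,300)); y0=int(np.clip(p[1]-97,0,225)); print(x0,y0)
    cv2.imwrite(f"pics/{n}.png",cv2.resize(h["color"][y0:y0+195,x0:x0+260],(800,600),interpolation=cv2.INTER_CUBIC))
E
```

```text
[ 0.52029506 -0.34757107  0.38428782] [ 0.5179829  -0.21181522  0.38434014] [[ 9.99995609e-01 -2.94780842e-03  3.03710000e-04]
 [ 2.76820920e-03  9.65787154e-01  2.59321247e-01]
 [-1.05774857e-03 -2.59319268e-01  9.65791074e-01]]
1.55 [ 0.52115536 -0.4169506   0.2267346 ] [ 0.8480318   0.51620839 -0.30461757  1.50466387  0.16146606  1.14629718
  0.51750393]
w1 [297.07562151 258.15431458]
167 161
w2 [296.02564688 130.4530608 ]
166 33
```

View pics/w1.png

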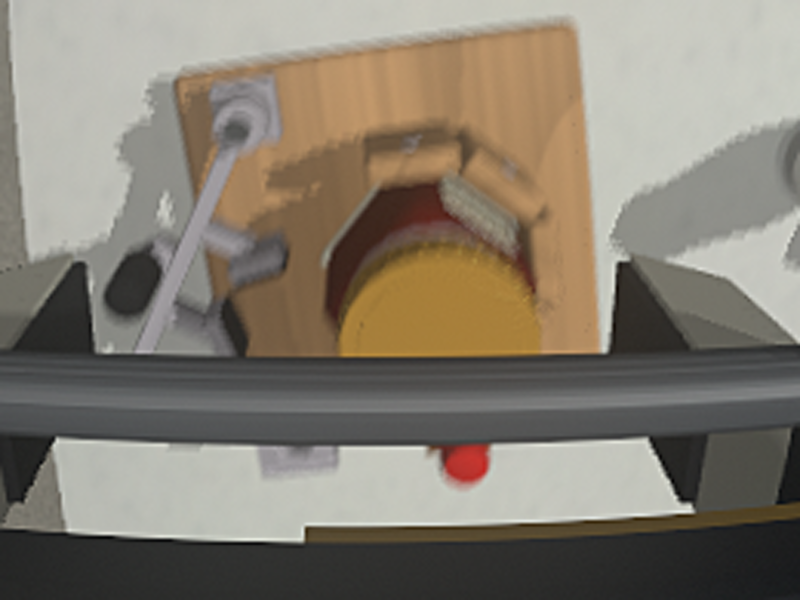

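View pics/w2.png

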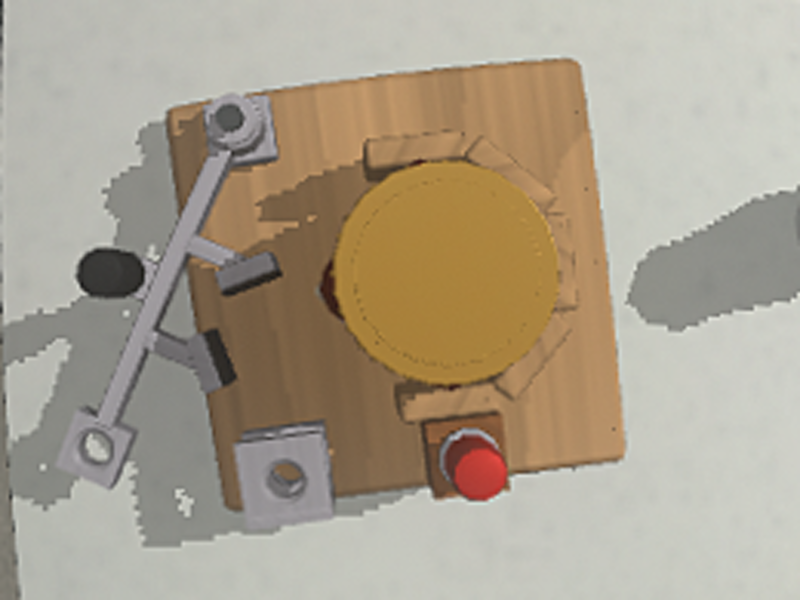

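w2 (crop origin 166,33, ×3.077) shows everything clearly: cap centre (447,272), fork hole (288,478), lug hole (96,447), hinge top (231,118), knob top (480,472), handle top (98,272). w1 is partly hidden by the gripper, so I triangulate w2 with the scene camera.

```bash
cat > m.py <<'E'
from h import *
import pickle
from scipy.optimize import least_squares
S=pickle.load(open("f0.pkl","rb"))["scene"]; W=pickle.load(open("w2.pkl","rb"))
sc=lambda u,v:ray(S,290+u/5,255+v/5); wc=lambda u,v:ray(W,166+u/3.077,33+v/3.077,True)
P={"cap":((404,170),(447,272)),"fork":((425,402),(288,478)),"lug":((293,488),(96,447)),"knob":((518,268),(480,472)),"handle":((227,316),(98,272)),"hinge":((207,240),(231,118))}
H={"cap":.112,"fork":.052,"lug":.042,"knob":.086,"handle":.084}
for n,(a,b) in P.items():
    p,e=tri([sc(*a),wc(*b)]); print(n,np.round(p,4),"res",np.round(e,4), "w2 at z", np.round(onz(W,166+b[0]/3.077,33+b[1]/3.077,H.get(n,.05),True),4))
# fit vice pose + gate from w2 with known heights
L={"cap":(0,0),"fork":(-58,-62),"knob":(5,-62)}
def w(n): b=P[n][1]; return onz(W,166+b[0]/3.077,33+b[1]/3.077,H[n],True)[:2]
def fun(q):
    x,y,t,g=q; R=lambda a:np.array([[np.cos(a),-np.sin(a)],[np.sin(a),np.cos(a)]]); r=[]
    for n,l in L.items(): r.append(R(t)@(np.array(l)/1e3)+[x,y]-w(n))
    h=np.array([-.058,.062])
    for n,l in (("lug",(0,-.124)),("handle",(-.012,-.062))): r.append(R(t)@(h+R(-g)@np.array(l))+[x,y]-w(n))
    return np.concatenate(r)
s=least_squares(fun,[.55,-.35,.15,.4]); print(s.x,np.round(s.fun*1e3,1))
E
python3 m.py
```

```text
cap [ 0.5457 -0.342   0.109 ] res [0.0003 0.0003] w2 at z [ 0.5453 -0.3418  0.112 ]
fork [ 0.4984 -0.4106  0.0515] res [0.0006 0.0006] w2 at z [ 0.4981 -0.4101  0.052 ]
lug [ 0.4289 -0.4013  0.0395] res [0.0006 0.0006] w2 at z [ 0.4292 -0.4004  0.042 ]
knob [ 0.5591 -0.4017  0.0887] res [0.001 0.001] w2 at z [ 0.5587 -0.4015  0.086 ]
handle [ 0.4429 -0.3399  0.0845] res [0. 0.] w2 at z [ 0.4427 -0.3399  0.084 ]
hinge [ 0.4801 -0.2892  0.0566] res [0.0002 0.0002] w2 at z [ 0.4794 -0.2882  0.05  ]
[ 0.54561018 -0.34097161  0.14225595  0.56223494] [ 0.4  0.8 -1.1 -0.5  0.6 -0.1 -0.4 -0.6  0.4  0.4]
```

Triangulated heights agree with the text (109/51.5/39.5/89/84.5 mm against 112/52/42/86/84). Vice: (0.5456, −0.3410), yaw 8.15°, gate about 32° open. Next I pinch the gate handle with the fingers closing along the bar.

To row units: -7.8 cm / 40 = -0.195, 7.7 cm / 40 = 0.1925, -50 degrees / 180 = -0.2778.

Call:
{"method": "jog_arm", "body": {
  "offset": [
    [0.05,-0.05,0.025],
    [0.1,-0.1,0.075],
    [0.15,-0.15,0.125],
    [0.1925,-0.195,0.175],
    [0.1925,-0.195,0.175]
  ],
  "angular": [
    [0,0,-0.0556],
    [0,0,-0.1111],
    [0,0,-0.1667],
    [0,0,-0.2222],
    [0,0,-0.2778]
  ],
  "hand": [-0.5,0,0.1,0.1,0.1]
}}

```text
t: 2.17
ee_pos: [0.4401, -0.3387, 0.1554]
orientation: [[-0.772, 0.635, -0.004], [0.635, 0.772, 0.002], [0.004, -0.0, -1.0]]
wrist_force: [-0.7, -0.3, 1.4]
gripper_width: 0.504
grasp_force: 0.0
```

To row units: -16 degrees / 180 = -0.0889.

Call:
{"method": "jog_arm", "body": {
  "offset": [
    [0,0,0],
    [0,0,0],
    [0,0,0],
    [0,0,0]
  ],
  "angular": [
    [0,0,-0.0444],
    [0,0,-0.0889],
    [0,0,-0.0889],
    [0,0,-0.0889]
  ],
  "hand": [0.1,0.1,0.1,0.1]
}}

```text
t: 2.68
ee_pos: [0.4424, -0.342, 0.157]
orientation: [[-0.913, 0.408, 0.0], [0.408, 0.913, -0.0], [-0.0, 0.0, -1.0]]
wrist_force: [-0.5, 0.1, -0.1]
gripper_width: 0.446
grasp_force: 0.0
```

```bash
cat >> h.py <<'E'
V=np.array([.5456,-.3410]); T=.1423
def vw(x,y): c,s=np.cos(T),np.sin(T); return V+np.array([c*x-s*y,s*x+c*y])/1e3
def rel(p,yaw,o=None):
    "offset cm and turn deg to pose p with tool y at world yaw deg, tool down"
    from scipy.spatial.transform import Rotation as Ro
    o=o or observe(); R=o["orientation"]; a=np.radians(yaw)
    Rt=np.array([[-np.sin(a),np.cos(a),0],[np.cos(a),np.sin(a),0],[0,0,-1]])
    print("t %.2f"%o["t"],"pos",np.round(o["ee_pos"],4),"yaw %.1f"%np.degrees(np.arctan2(R[1,1],R[0,1])),"q7 %.2f"%o["qpos"][6],"w %.3f gf %.1f"%(o["gripper_width"],o["grasp_force"]),"F",np.round(o["wrist_force"],1),"M",np.round(o["ft_torque"],2))
    print("  offset",np.round(R.T@(np.array(p)-o["ee_pos"])*100,2),"turn",np.round(Ro.from_matrix(R.T@Rt).as_rotvec(degrees=True),1))
E
python3 - <<'E'
from h import *
h=np.array([-58,62.]);
def hp(g): c,s=np.cos(-g),np.sin(-g); l=np.array([-12,-62.]); return vw(*(h+np.array([c*l[0]-s*l[1],s*l[0]+c*l[1]])))
for g in (.562,.42,.28,.14,0): print(g,hp(g))
rel([*hp(.562),.060],98.15-32.2)
E
```

```text
0.562 [ 0.44317069 -0.3395815 ]
0.42 [ 0.45085616 -0.3441872 ]
0.28 [ 0.45899653 -0.34761819]
0.14 [ 0.46753602 -0.34987968]
0 [ 0.47630753 -0.35092742]
t 2.67 pos [ 0.4424 -0.342   0.157 ] yaw 65.9 q7 1.52 w 0.446 gf 0.0 F [-0.5  0.1 -0.1] M [ 0.1  -0.02  0.  ]
  offset [0.03 0.26 9.7 ] turn [ 0.  0. -0.]
```

To row units: 9.7 cm / 40 = 0.2425, 8 cm / 40 = 0.2.

Call:
{"method": "jog_arm", "body": {
  "offset": [
    [0,0.005,0.1],
    [0,0.0063,0.2],
    [0,0.0063,0.2425],
    [0,0.0063,0.2425]
  ],
  "angular": [
    [0,0,0],
    [0,0,0],
    [0,0,0],
    [0,0,0]
  ],
  "hand": [0.1,0.1,0.1,0.1]
}}

```text
t: 3.18
ee_pos: [0.4426, -0.3399, 0.059]
orientation: [[-0.913, 0.407, -0.002], [0.407, 0.913, 0.002], [0.002, 0.001, -1.0]]
wrist_force: [0.2, -0.1, 0.5]
gripper_width: 0.45
grasp_force: 0.0
```

Call:
{"method": "jog_arm", "body": {
  "offset": [
    [0,0,0],
    [0,0,0],
    [0,0,0],
    [0,0,0],
    [0,0,0]
  ],
  "angular": [
    [0,0,0],
    [0,0,0],
    [0,0,0],
    [0,0,0],
    [0,0,0]
  ],
  "hand": [0.6,1,1,1,1]
}}

```text
t: 3.8
ee_pos: [0.4445, -0.3401, 0.0608]
orientation: [[-0.914, 0.406, 0.002], [0.406, 0.914, -0.0], [-0.002, 0.001, -1.0]]
wrist_force: [2.2, 3.8, 6.9]
gripper_width: 0.163
grasp_force: 30.0
```

```bash
python3 - <<'E'
from h import *
h=np.array([-58,62.]);
def hp(g): c,s=np.cos(-g),np.sin(-g); l=np.array([-12,-62.]); return vw(*(h+np.array([c*l[0]-s*l[1],s*l[0]+c*l[1]])))
for g in (.562,.42,.28,.14,0): rel([*hp(g),.060],98.15-np.degrees(g))
E
```

```text
t 3.80 pos [ 0.4445 -0.3401  0.0608] yaw 66.1 q7 1.43 w 0.163 gf 30.0 F [2.2 3.8 6.9] M [ 0.91 -0.46  0.05]
  offset [ 0.15 -0.01  0.08] turn [0.  0.1 0.1]
t 3.80 pos [ 0.4445 -0.3401  0.0608] yaw 66.1 q7 1.43 w 0.163 gf 30.0 F [2.2 3.8 6.9] M [ 0.91 -0.46  0.05]
  offset [-0.74 -0.12  0.08] turn [ 0.   0.1 -8. ]
t 3.80 pos [ 0.4445 -0.3401  0.0608] yaw 66.1 q7 1.43 w 0.163 gf 30.0 F [2.2 3.8 6.9] M [ 0.91 -0.46  0.05]
  offset [-1.63 -0.1   0.08] turn [  0.    0.1 -16.1]
t 3.80 pos [ 0.4445 -0.3401  0.0608] yaw 66.1 q7 1.43 w 0.163 gf 30.0 F [2.2 3.8 6.9] M [ 0.91 -0.46  0.05]
  offset [-2.5   0.04  0.08] turn [  0.    0.1 -24.1]
t 3.80 pos [ 0.4445 -0.3401  0.0608] yaw 66.1 q7 1.43 w 0.163 gf 30.0 F [2.2 3.8 6.9] M [ 0.91 -0.46  0.05]
  offset [-3.34  0.3   0.08] turn [  0.    0.1 -32.1]
```

To row units: -3.35 cm / 40 = -0.0838, -2.5 cm / 40 = -0.0625, -32 degrees / 180 = -0.1778.

Call:
{"method": "jog_arm", "body": {
  "offset": [
    [-0.0185,-0.003,0],
    [-0.0408,-0.0025,0],
    [-0.0625,0.001,0],
    [-0.0838,0.0075,0],
    [-0.0838,0.0075,0]
  ],
  "angular": [
    [0,0,-0.0444],
    [0,0,-0.0889],
    [0,0,-0.1333],
    [0,0,-0.1778],
    [0,0,-0.1778]
  ],
  "hand": [1,1,1,1,1]
}}

```text
t: 4.42
ee_pos: [0.4771, -0.3508, 0.0608]
orientation: [[-0.99, -0.142, 0.003], [-0.142, 0.99, 0.0], [-0.003, -0.0, -1.0]]
wrist_force: [2.2, 5.2, 5.6]
gripper_width: 0.168
grasp_force: 30.0
```

Call:
{"method": "jog_arm", "body": {
  "offset": [
    [0,0,0],
    [0,0,0]
  ],
  "angular": [
    [0,0,0],
    [0,0,0]
  ],
  "hand": [1,1]
}}

```text
t: 4.68
ee_pos: [0.4769, -0.3509, 0.0608]
orientation: [[-0.99, -0.14, 0.003], [-0.14, 0.99, 0.0], [-0.003, -0.0, -1.0]]
wrist_force: [2.6, 4.0, 5.1]
gripper_width: 0.167
grasp_force: 30.0
```

```bash
python3 - <<'E'
from h import *
rel([*vw(-70,0),.060],98.15)
E
```

```text
t 4.67 pos [ 0.4769 -0.3509  0.0608] yaw 98.0 q7 1.90 w 0.167 gf 30.0 F [2.6 4.  5.1] M [ 0.93 -0.56 -0.08]
  offset [0.05 0.   0.08] turn [-0.   0.2 -0.1]
```

To row units: -10 cm / 40 = -0.25, -5 cm / 40 = -0.125.

Call:
{"method": "jog_arm", "body": {
  "offset": [
    [0,0,0],
    [0,0,0],
    [0,0,0],
    [0,0,-0.125],
    [0,0,-0.25]
  ],
  "angular": [
    [0,0,0],
    [0,0,0],
    [0,0,0],
    [0,0,0],
    [0,0,0]
  ],
  "hand": [0.3,0.3,0.3,0.3,0.3]
}}

```text
t: 5.3
ee_pos: [0.474, -0.3514, 0.16]
orientation: [[-0.99, -0.139, -0.002], [-0.139, 0.99, 0.002], [0.002, 0.002, -1.0]]
wrist_force: [0.7, -0.5, 0.2]
gripper_width: 0.35
grasp_force: 0.0
```

To row units: -7.2 cm / 40 = -0.18, -6.5 cm / 40 = -0.1625, 50 degrees / 180 = 0.2778.

Call:
{"method": "jog_arm", "body": {
  "offset": [
    [-0.025,-0.05,-0.075],
    [-0.05,-0.1,-0.1625],
    [-0.075,-0.15,-0.1625],
    [-0.0825,-0.18,-0.1625],
    [-0.0825,-0.18,-0.1625]
  ],
  "angular": [
    [0,0,0.0556],
    [0,0,0.1111],
    [0,0,0.1667],
    [0,0,0.2222],
    [0,0,0.2778]
  ],
  "hand": [0.3,0.3,0.3,0.3,0.3]
}}

```text
t: 5.92
ee_pos: [0.5171, -0.4196, 0.2242]
orientation: [[-0.738, 0.675, -0.001], [0.675, 0.738, -0.0], [0.0, -0.001, -1.0]]
wrist_force: [-0.3, 0.4, 0.1]
gripper_width: 0.351
grasp_force: 0.0
```

To row units: 40 degrees / 180 = 0.2222.

Call:
{"method": "jog_arm", "body": {
  "offset": [
    [0,0,0],
    [0,0,0],
    [0,0,0],
    [0,0,0],
    [0,0,0]
  ],
  "angular": [
    [0,0,0.0556],
    [0,0,0.1111],
    [0,0,0.1667],
    [0,0,0.2222],
    [0,0,0.2222]
  ],
  "hand": [0.3,0.3,0.3,0.3,0.3]
}}

```text
t: 6.55
ee_pos: [0.5172, -0.4183, 0.2245]
orientation: [[-0.141, 0.99, -0.001], [0.99, 0.141, -0.0], [-0.0, -0.001, -1.0]]
wrist_force: [0.2, 0.2, 0.3]
gripper_width: 0.35
grasp_force: 0.0
```

```bash
python3 - <<'E'
from h import *
import pickle
f=grab_frame("wrist"); pickle.dump(f,open("w3.pkl","wb"))
rel([*vw(5,-62),.15],8.15)
p=proj(f,[.53,-.37,.06],True);x0=int(np.clip(p[0]-100,0,360)); y0=int(np.clip(p[1]-75,0,270)); print(x0,y0)
cv2.imwrite("pics/w3.png",cv2.resize(f["color"][y0:y0+150,x0:x0+200],(800,600),interpolation=cv2.INTER_CUBIC))
for q in ([*vw(-58,-62),.052],[*vw(5,-62),.086],[*V,.112]): print((proj(f,q,True)-[x0,y0])*4)
E
```

```text
t 6.60 pos [ 0.5173 -0.4183  0.2245] yaw 8.2 q7 0.64 w 0.350 gf 0.0 F [ 0.6  0.6 -0.8] M [-0.01  0.04 -0.02]
  offset [1.04 4.41 7.44] turn [-0.  -0.   0.1]
201 76
[249.57511391 437.01450399]
[511.70686082 463.261308  ]
[512.18675311 195.14807003]
```

View pics/w3.png

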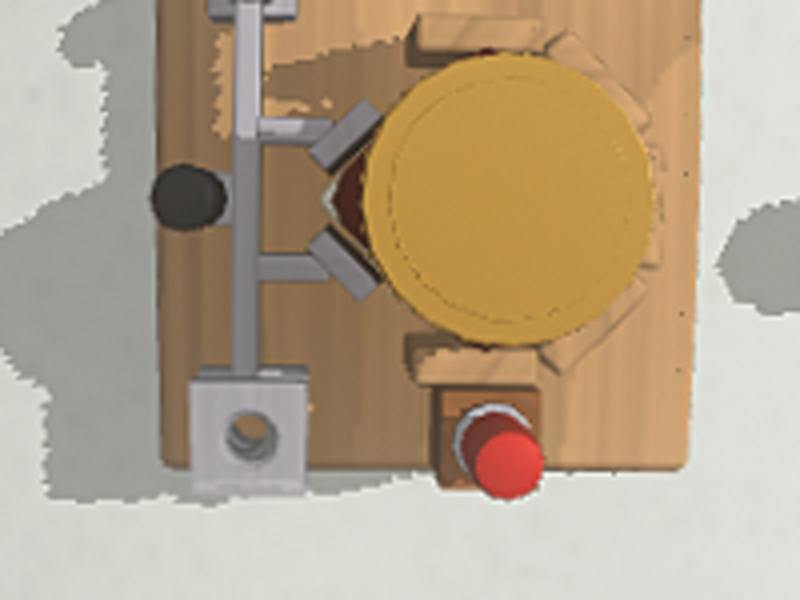

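Gate shut, V pads at the jar's corner. The fork hole at (251,436), knob (510,464) and cap (509,198) lie within about 0.5 mm of prediction. Now for the pin.

Call:
{"method": "jog_arm", "body": {
  "offset": [
    [0.0125,0.055,0.1],
    [0.0263,0.11,0.185],
    [0.0263,0.11,0.185],
    [0.0263,0.11,0.3],
    [0.0263,0.11,0.41]
  ],
  "angular": [
    [0,0,0],
    [0,0,0],
    [0,0,0],
    [0,0,0],
    [0,0,0]
  ],
  "hand": [0.3,0.3,0.3,0.3,0.3]
}}

```text
t: 7.22
ee_pos: [0.5599, -0.4039, 0.062]
orientation: [[-0.14, 0.99, 0.002], [0.99, 0.14, -0.003], [-0.003, 0.002, -1.0]]
wrist_force: [-0.6, -0.5, -0.9]
gripper_width: 0.349
grasp_force: 0.0
```

Call:
{"method": "jog_arm", "body": {
  "offset": [
    [0,0,0],
    [0,0,0],
    [0,0,0],
    [0,0,0],
    [0,0,0]
  ],
  "angular": [
    [0,0,0],
    [0,0,0],
    [0,0,0],
    [0,0,0],
    [0,0,0]
  ],
  "hand": [0.3,0.6,1,1,1]
}}

```text
t: 7.85
ee_pos: [0.561, -0.4033, 0.0638]
orientation: [[-0.139, 0.99, 0.003], [0.99, 0.139, -0.003], [-0.003, 0.003, -1.0]]
wrist_force: [-1.8, -0.1, 6.6]
gripper_width: 0.186
grasp_force: 30.0
```

```bash
python3 - <<'E'
from h import *
rel([*vw(5,-62),.06],8.15)
E
```

```text
t 7.85 pos [ 0.561  -0.4033  0.0638] yaw 8.0 q7 0.53 w 0.186 gf 30.0 F [-1.8 -0.1  6.6] M [-0.01  0.33 -0.07]
  offset [ 0.18 -0.14  0.38] turn [ 0.2  0.2 -0.2]
```

To row units: -4.7 cm / 40 = -0.1175, -3 cm / 40 = -0.075.

Call:
{"method": "jog_arm", "body": {
  "offset": [
    [0,0,-0.0375],
    [0,0,-0.075],
    [0,0,-0.1175],
    [0,0,-0.1175],
    [0,0,-0.1175]
  ],
  "angular": [
    [0,0,0],
    [0,0,0],
    [0,0,0],
    [0,0,0],
    [0,0,0]
  ],
  "hand": [1,1,1,1,1]
}}

```text
t: 8.48
ee_pos: [0.5595, -0.4015, 0.1076]
orientation: [[-0.139, 0.99, -0.0], [0.99, 0.139, 0.0], [0.0, -0.0, -1.0]]
wrist_force: [-0.1, -0.2, -1.3]
gripper_width: 0.184
grasp_force: 30.0
```

```bash
python3 - <<'E'
from h import *
T_=vw(-58,-62)-.0018*np.array([-.139,.99]); print(vw(-58,-62))
rel([*T_,.107],8.15)
E
```

```text
[ 0.49697909 -0.4105989 ]
t 8.47 pos [ 0.5595 -0.4015  0.1076] yaw 8.0 q7 0.54 w 0.184 gf 30.0 F [-0.1 -0.2 -1.3] M [-0.01 -0.    0.01]
  offset [-0.21 -6.32  0.07] turn [-0.  -0.  -0.1]
```

```bash
python3 - <<'E'
from h import *
import pickle
out=[]
for n in ("scene","side"):
    f=grab_frame(n); pickle.dump(f,open(f"p_{n}.pkl","wb"))
    p=proj(f,[.5595,-.4015,.08]); x0,y0=int(p[0])-25,int(p[1])-37; print(n,x0,y0)
    for z in (.062,.092): print((proj(f,[.5595,-.4015,z])-[x0,y0])*8)
    out.append(cv2.resize(f["color"][y0:y0+75,x0:x0+50],(400,600),interpolation=cv2.INTER_CUBIC))
cv2.imwrite("pics/p1.png",np.hstack(out))
E
```

```text
scene 367 273
[195.30526638 342.07754426]
[211.41681435 276.26517746]
side 385 156
[192.5133661  332.28053588]
[206.48542513 278.36346739]
```

View pics/p1.png

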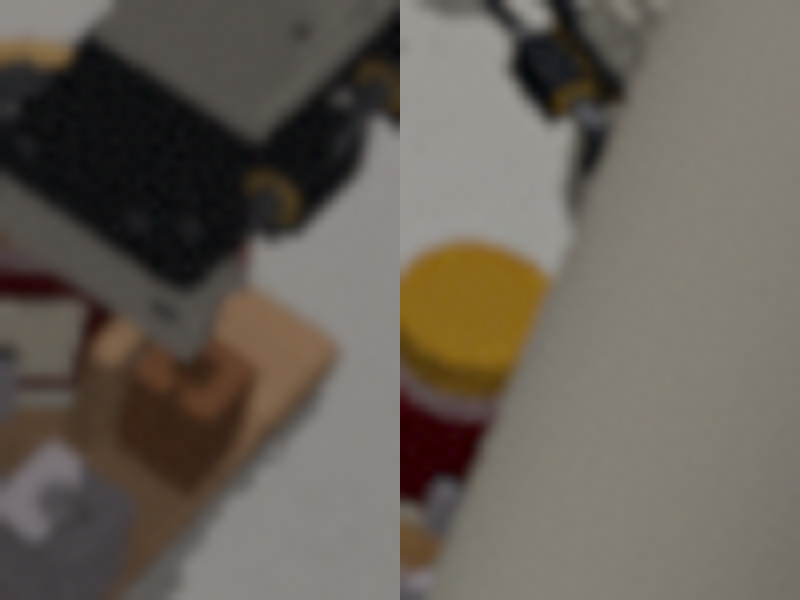

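The finger hides the pin in both views; the boss is empty, at (195,375). The tapered tip and chamfers capture a couple of millimetres, so I lower by feel.

To row units: -6.3 cm / 40 = -0.1575, -0.12 cm / 40 = -0.003.

Call:
{"method": "jog_arm", "body": {
  "offset": [
    [-0.0013,-0.0625,0],
    [-0.003,-0.125,0],
    [-0.003,-0.1575,0],
    [-0.003,-0.1575,0],
    [-0.003,-0.1575,0]
  ],
  "angular": [
    [0,0,0],
    [0,0,0],
    [0,0,0],
    [0,0,0],
    [0,0,0]
  ],
  "hand": [1,1,1,1,1]
}}

```text
t: 9.2
ee_pos: [0.4987, -0.4112, 0.1078]
orientation: [[-0.14, 0.99, 0.001], [0.99, 0.14, 0.0], [0.0, 0.001, -1.0]]
wrist_force: [0.6, 0.4, -1.0]
gripper_width: 0.188
grasp_force: 30.0
```

To row units: 1.5 cm / 40 = 0.0375, 1.2 cm / 40 = 0.03.

Call:
{"method": "jog_arm", "body": {
  "offset": [
    [0,0,0.01],
    [0,0,0.02],
    [0,0,0.03],
    [0,0,0.0375],
    [0,0,0.0375]
  ],
  "angular": [
    [0,0,0],
    [0,0,0],
    [0,0,0],
    [0,0,0],
    [0,0,0]
  ],
  "hand": [1,1,1,1,1]
}}

```text
t: 9.82
ee_pos: [0.4972, -0.4115, 0.0923]
orientation: [[-0.139, 0.99, -0.001], [0.99, 0.139, 0.0], [0.001, -0.0, -1.0]]
wrist_force: [-0.0, -0.8, -0.9]
gripper_width: 0.188
grasp_force: 30.0
```

```bash
python3 - <<'E'
from h import *
rel([*vw(-58,-62),.0638],8.15)
E
```

```text
t 9.82 pos [ 0.4972 -0.4115  0.0923] yaw 8.0 q7 0.60 w 0.188 gf 30.0 F [-0.  -0.8 -0.9] M [0.04 0.06 0.01]
  offset [ 0.1  -0.01  2.85] turn [-0.  -0.  -0.1]
```

To row units: 1.6 cm / 40 = 0.04, 1.2 cm / 40 = 0.03.

Call:
{"method": "jog_arm", "body": {
  "offset": [
    [0,0,0.01],
    [0,0,0.02],
    [0,0,0.03],
    [0,0,0.04],
    [0,0,0.04]
  ],
  "angular": [
    [0,0,0],
    [0,0,0],
    [0,0,0],
    [0,0,0],
    [0,0,0]
  ],
  "hand": [1,1,1,1,1]
}}

```text
t: 10.45
ee_pos: [0.4971, -0.4115, 0.0762]
orientation: [[-0.139, 0.99, -0.001], [0.99, 0.139, 0.001], [0.001, -0.001, -1.0]]
wrist_force: [-0.8, 0.1, -1.0]
gripper_width: 0.187
grasp_force: 30.0
```

To row units: 1.4 cm / 40 = 0.035, 1.2 cm / 40 = 0.03.

Call:
{"method": "jog_arm", "body": {
  "offset": [
    [0,0,0.0075],
    [0,0,0.015],
    [0,0,0.0225],
    [0,0,0.03],
    [0,0,0.035]
  ],
  "angular": [
    [0,0,0],
    [0,0,0],
    [0,0,0],
    [0,0,0],
    [0,0,0]
  ],
  "hand": [1,1,1,1,1]
}}

```text
t: 11.08
ee_pos: [0.4974, -0.4118, 0.0637]
orientation: [[-0.139, 0.99, -0.0], [0.99, 0.139, -0.0], [-0.0, -0.0, -1.0]]
wrist_force: [-6.1, 4.5, 17.0]
gripper_width: 0.188
grasp_force: 30.0
```

The flange seated at z=0.0637, exactly as predicted. I release and look.

To row units: -10 cm / 40 = -0.25, -5 cm / 40 = -0.125.

Call:
{"method": "jog_arm", "body": {
  "offset": [
    [0,0,0],
    [0,0,0],
    [0,0,0],
    [0,0,-0.125],
    [0,0,-0.25]
  ],
  "angular": [
    [0,0,0],
    [0,0,0],
    [0,0,0],
    [0,0,0],
    [0,0,0]
  ],
  "hand": [0.3,0.3,0.3,0.3,0.3]
}}

```text
t: 11.7
ee_pos: [0.497, -0.4112, 0.1629]
orientation: [[-0.139, 0.99, -0.001], [0.99, 0.139, 0.002], [0.002, -0.001, -1.0]]
wrist_force: [0.5, -1.6, 0.3]
gripper_width: 0.35
grasp_force: 0.0
```

To row units: -6 cm / 40 = -0.15, 2 cm / 40 = 0.05.

Call:
{"method": "jog_arm", "body": {
  "offset": [
    [0,0.05,-0.15],
    [0,0.05,-0.15],
    [0,0.05,-0.15]
  ],
  "angular": [
    [0,0,0],
    [0,0,0],
    [0,0,0]
  ],
  "hand": [-0.5,-1,-1]
}}

```text
t: 12.08
ee_pos: [0.5171, -0.4088, 0.2226]
orientation: [[-0.14, 0.99, -0.0], [0.99, 0.14, -0.0], [-0.0, -0.0, -1.0]]
wrist_force: [-0.2, -0.0, -0.9]
gripper_width: 0.625
grasp_force: 0.0
```

```bash
python3 - <<'E'
from h import *
import pickle
f=grab_frame("wrist"); pickle.dump(f,open("w4.pkl","wb"))
rel([*V,.15],8.15)
p=proj(f,[.53,-.37,.06],True);x0=int(np.clip(p[0]-100,0,360)); y0=int(np.clip(p[1]-75,0,270)); print(x0,y0)
cv2.imwrite("pics/w4.png",cv2.resize(f["color"][y0:y0+150,x0:x0+200],(800,600),interpolation=cv2.INTER_CUBIC))
for q in ([*vw(-58,-62),.056],[*vw(-58,-62),.086],[*V,.112]): print((proj(f,q,True)-[x0,y0])*4)
E
```

```text
t 12.12 pos [ 0.5162 -0.4086  0.2214] yaw 8.0 q7 0.62 w 0.670 gf 0.0 F [ 0.2 -0.3 -0.8] M [-0.04 -0.01  0.05]
  offset [6.28 3.86 7.14] turn [-0.1 -0.1 -0.2]
200 86
[247.47942092 437.48820483]
[240.03585278 464.32044957]
[510.23938157 200.06139422]
```

View pics/w4.png

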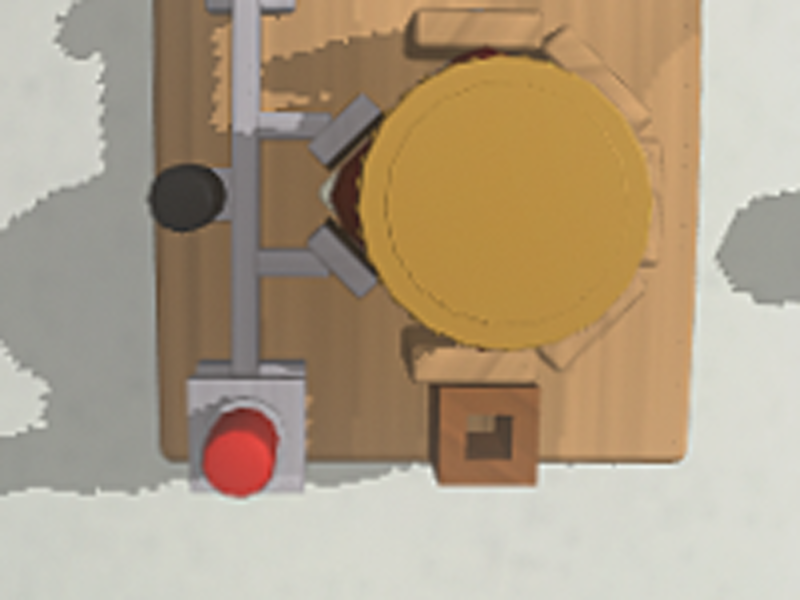

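Pin seated (knob top at (240,462), predicted (240,464)), boss empty, cap centre about (507,202). Now the cap, approached at yaw −20° to leave wrist range for the twist.

To row units: 7.1 cm / 40 = 0.1775, 6.2 cm / 40 = 0.155, 28 degrees / 180 = 0.1556.

Call:
{"method": "jog_arm", "body": {
  "offset": [
    [0.05,0.0325,0.025],
    [0.1,0.0625,0.075],
    [0.155,0.095,0.125],
    [0.155,0.095,0.1775],
    [0.155,0.095,0.1775]
  ],
  "angular": [
    [0,0,0.05],
    [0,0,0.1],
    [0,0,0.1556],
    [0,0,0.1556],
    [0,0,0.1556]
  ],
  "hand": [-1,-1,-1,-1,-1]
}}

```text
t: 12.75
ee_pos: [0.5435, -0.3409, 0.148]
orientation: [[0.342, 0.94, -0.006], [0.94, -0.342, 0.004], [0.001, -0.007, -1.0]]
wrist_force: [-0.1, -0.1, 0.6]
gripper_width: 1.0
grasp_force: 0.0
```

Call:
{"method": "jog_arm", "body": {
  "offset": [
    [0,0,0],
    [0,0,0]
  ],
  "angular": [
    [0,0,0],
    [0,0,0]
  ],
  "hand": [-1,-1]
}}

```text
t: 13.0
ee_pos: [0.5463, -0.3432, 0.1525]
orientation: [[0.343, 0.939, 0.001], [0.939, -0.343, -0.001], [-0.0, 0.001, -1.0]]
wrist_force: [0.2, 0.3, 0.6]
gripper_width: 1.001
grasp_force: 0.0
```

```bash
python3 - <<'E'
from h import *
rel([*(V+[-.0005,-.0005]),.089],-20)
E
```

```text
t 13.00 pos [ 0.5463 -0.3432  0.1525] yaw -20.1 q7 0.04 w 1.001 gf 0.0 F [0.2 0.3 0.6] M [-0.05  0.03  0.01]
  offset [ 0.12 -0.18  6.35] turn [ 0.1  0.  -0.1]
```

To row units: 6.3 cm / 40 = 0.1575, 5.5 cm / 40 = 0.1375.

Call:
{"method": "jog_arm", "body": {
  "offset": [
    [0.0025,-0.0038,0.05],
    [0.0025,-0.0038,0.1],
    [0.0025,-0.0038,0.1375],
    [0.0025,-0.0038,0.1575],
    [0.0025,-0.0038,0.1575]
  ],
  "angular": [
    [0,0,0],
    [0,0,0],
    [0,0,0],
    [0,0,0],
    [0,0,0]
  ],
  "hand": [-1,-1,-1,-1,-1]
}}

```text
t: 13.62
ee_pos: [0.5449, -0.3406, 0.088]
orientation: [[0.342, 0.94, -0.001], [0.94, -0.342, 0.001], [0.0, -0.001, -1.0]]
wrist_force: [0.1, 0.5, 0.6]
gripper_width: 0.999
grasp_force: 0.0
```

Call:
{"method": "jog_arm", "body": {
  "offset": [
    [0,0,0],
    [0,0,0]
  ],
  "angular": [
    [0,0,0],
    [0,0,0]
  ],
  "hand": [-1,-1]
}}

```text
t: 13.88
ee_pos: [0.5457, -0.341, 0.0895]
orientation: [[0.342, 0.94, 0.001], [0.94, -0.342, -0.001], [-0.0, 0.001, -1.0]]
wrist_force: [-0.1, 0.2, 0.0]
gripper_width: 0.999
grasp_force: 0.0
```

```bash
python3 - <<'E'
from h import *
rel([*(V+[-.0005,-.0005]),.089],-20)
E
```

```text
t 13.88 pos [ 0.5457 -0.341   0.0895] yaw -20.0 q7 0.02 w 0.999 gf 0.0 F [-0.1  0.2  0. ] M [-0.05  0.    0.04]
  offset [-0.07 -0.04  0.05] turn [0.1 0.  0. ]
```

Centred to within 1 mm. Close on the cap.

Call:
{"method": "jog_arm", "body": {
  "offset": [
    [0,0,0],
    [0,0,0],
    [0,0,0],
    [0,0,0],
    [0,0,0]
  ],
  "angular": [
    [0,0,0],
    [0,0,0],
    [0,0,0],
    [0,0,0],
    [0,0,0]
  ],
  "hand": [-0.6,-0.3,0,1,1]
}}

```text
t: 14.5
ee_pos: [0.5455, -0.3409, 0.0888]
orientation: [[0.342, 0.94, 0.001], [0.94, -0.342, -0.0], [0.0, 0.001, -1.0]]
wrist_force: [2.0, 0.4, 0.1]
gripper_width: 0.662
grasp_force: 30.0
```

Call:
{"method": "jog_arm", "body": {
  "offset": [
    [0,0,0],
    [0,0,0]
  ],
  "angular": [
    [0,0,0],
    [0,0,0]
  ],
  "hand": [1,1]
}}

```text
t: 14.75
ee_pos: [0.5455, -0.3408, 0.0888]
orientation: [[0.342, 0.94, 0.001], [0.94, -0.342, -0.0], [0.0, 0.001, -1.0]]
wrist_force: [1.6, 0.4, -0.6]
gripper_width: 0.66
grasp_force: 30.0
```

To row units: -20 degrees / 180 = -0.1111.

Call:
{"method": "jog_arm", "body": {
  "offset": [
    [0,0,0],
    [0,0,0],
    [0,0,0],
    [0,0,0],
    [0,0,0]
  ],
  "angular": [
    [0,0,-0.0222],
    [0,0,-0.0444],
    [0,0,-0.0667],
    [0,0,-0.0889],
    [0,0,-0.1111]
  ],
  "hand": [1,1,1,1,1]
}}

```text
t: 15.38
ee_pos: [0.5461, -0.3404, 0.089]
orientation: [[-0.002, 1.0, 0.002], [1.0, 0.002, 0.0], [0.0, 0.002, -1.0]]
wrist_force: [3.5, 0.8, 0.3]
gripper_width: 0.663
grasp_force: 30.0
```

```bash
python3 - <<'E'
from h import *
import pickle
rel([*V,.089],0)
f=grab_frame("wrist"); pickle.dump(f,open("w5.pkl","wb"))
E
```

```text
t 15.38 pos [ 0.5461 -0.3404  0.089 ] yaw 0.1 q7 0.32 w 0.663 gf 30.0 F [3.5 0.8 0.3] M [ 0.14 -0.6  -0.32]
  offset [-0.06 -0.05  0.  ] turn [ 0.1 -0.   0.1]
```

To row units: -20 degrees / 180 = -0.1111.

Call:
{"method": "jog_arm", "body": {
  "offset": [
    [0,0,0],
    [0,0,0],
    [0,0,0],
    [0,0,0],
    [0,0,0]
  ],
  "angular": [
    [0,0,-0.0222],
    [0,0,-0.0444],
    [0,0,-0.0667],
    [0,0,-0.0889],
    [0,0,-0.1111]
  ],
  "hand": [1,1,1,1,1]
}}

```text
t: 16.05
ee_pos: [0.5462, -0.3404, 0.0894]
orientation: [[-0.344, 0.939, 0.002], [0.939, 0.344, -0.0], [-0.001, 0.002, -1.0]]
wrist_force: [2.3, 1.8, 3.1]
gripper_width: 0.666
grasp_force: 30.0
```

```bash
python3 - <<'E'
from h import *
rel([*V,.089],20)
E
```

```text
t 16.05 pos [ 0.5462 -0.3404  0.0894] yaw 20.1 q7 0.62 w 0.666 gf 30.0 F [2.3 1.8 3.1] M [ 0.21 -0.47 -0.07]
  offset [-0.04 -0.08  0.04] turn [0.1 0.  0.1]
```

To row units: -20 degrees / 180 = -0.1111.

Call:
{"method": "jog_arm", "body": {
  "offset": [
    [0,0,0],
    [0,0,0],
    [0,0,0],
    [0,0,0],
    [0,0,0]
  ],
  "angular": [
    [0,0,-0.0222],
    [0,0,-0.0444],
    [0,0,-0.0667],
    [0,0,-0.0889],
    [0,0,-0.1111]
  ],
  "hand": [1,1,1,1,1]
}}

```text
t: 16.68
ee_pos: [0.5461, -0.3404, 0.0893]
orientation: [[-0.644, 0.765, 0.002], [0.765, 0.644, 0.0], [-0.001, 0.001, -1.0]]
wrist_force: [1.7, 1.3, 2.9]
gripper_width: 0.665
grasp_force: 30.0
```

```bash
python3 - <<'E'
from h import *
rel([*V,.089],40)
E
```

```text
t 16.68 pos [ 0.5461 -0.3404  0.0893] yaw 40.1 q7 0.92 w 0.665 gf 30.0 F [1.7 1.3 2.9] M [ 0.27 -0.41 -0.06]
  offset [-0.01 -0.08  0.03] turn [0.1 0.1 0.1]
```

To row units: -16 degrees / 180 = -0.0889.

Call:
{"method": "jog_arm", "body": {
  "offset": [
    [0,0,0],
    [0,0,0],
    [0,0,0],
    [0,0,0],
    [0,0,0]
  ],
  "angular": [
    [0,0,-0.0222],
    [0,0,-0.0444],
    [0,0,-0.0667],
    [0,0,-0.0889],
    [0,0,-0.0889]
  ],
  "hand": [1,1,1,1,1]
}}

```text
t: 17.3
ee_pos: [0.5461, -0.3404, 0.0893]
orientation: [[-0.829, 0.56, 0.002], [0.56, 0.829, 0.0], [-0.001, 0.001, -1.0]]
wrist_force: [2.0, 0.8, 2.3]
gripper_width: 0.666
grasp_force: 30.0
```

```bash
python3 - <<'E'
from h import *
rel([*V,.089],56)
E
```

```text
t 17.30 pos [ 0.5461 -0.3404  0.0893] yaw 56.0 q7 1.16 w 0.666 gf 30.0 F [2.  0.8 2.3] M [ 0.39 -0.57 -0.02]
  offset [ 0.01 -0.08  0.03] turn [ 0.1  0.1 -0. ]
```

Call:
{"method": "jog_arm", "body": {
  "offset": [
    [0,0,-0.0038],
    [0,0,-0.0075],
    [0,0,-0.01],
    [0,0,-0.01]
  ],
  "angular": [
    [0,0,0],
    [0,0,0],
    [0,0,0],
    [0,0,0]
  ],
  "hand": [1,1,1,1]
}}

```text
t: 17.8
ee_pos: [0.545, -0.3405, 0.0926]
orientation: [[-0.829, 0.559, -0.0], [0.559, 0.829, 0.0], [0.001, 0.0, -1.0]]
wrist_force: [2.6, 2.0, -1.2]
gripper_width: 0.662
grasp_force: 30.0
```

```bash
python3 - <<'E'
from h import *
rel([*V,.089],56)
E
```

```text
t 17.80 pos [ 0.545  -0.3405  0.0926] yaw 56.0 q7 1.17 w 0.662 gf 30.0 F [ 2.6  2.  -1.2] M [ 0.41 -0.55  0.02]
  offset [-0.08 -0.01  0.36] turn [ 0. -0. -0.]
```

The load fell to about the cap's weight, so it is free. I lift straight up to about 10 mm clearance.

To row units: -2.1 cm / 40 = -0.0525, -1.2 cm / 40 = -0.03.

Call:
{"method": "jog_arm", "body": {
  "offset": [
    [0,0,-0.01],
    [0,0,-0.02],
    [0,0,-0.03],
    [0,0,-0.04],
    [0,0,-0.0525]
  ],
  "angular": [
    [0,0,0],
    [0,0,0],
    [0,0,0],
    [0,0,0],
    [0,0,0]
  ],
  "hand": [1,1,1,1,1]
}}

```text
t: 18.42
ee_pos: [0.5449, -0.341, 0.114]
orientation: [[-0.829, 0.559, -0.0], [0.559, 0.829, -0.0], [0.0, -0.0, -1.0]]
wrist_force: [-0.0, 0.2, 0.8]
gripper_width: 0.663
grasp_force: 30.0
```

Call:
{"method": "jog_arm", "body": {
  "offset": [
    [0,0,0],
    [0,0,0],
    [0,0,0]
  ],
  "angular": [
    [0,0,0],
    [0,0,0],
    [0,0,0]
  ],
  "hand": [1,1,1]
}}

```text
t: 18.8
ee_pos: [0.545, -0.3407, 0.1135]
orientation: [[-0.829, 0.559, -0.0], [0.559, 0.829, 0.0], [0.0, 0.0, -1.0]]
wrist_force: [0.6, 1.0, -0.2]
gripper_width: 0.666
grasp_force: 30.0
```

```bash
python3 - <<'E'
from h import *
import pickle
rel([*V,.114],56)
out=[]
f=grab_frame("scene")
p=proj(f,[.53,-.35,.08]); x0,y0=int(p[0])-50,int(p[1])-37; print(x0,y0)
cv2.imwrite("pics/e1.png",cv2.convertScaleAbs(cv2.resize(f["color"][y0:y0+75,x0:x0+100],(800,600),interpolation=cv2.INTER_CUBIC),alpha=1.6))
for q in ([*V,.109],[*V,.119],[*V,.137]): print((proj(f,q)-[x0,y0])*8)
E
```

```text
t 18.80 pos [ 0.545  -0.3407  0.1135] yaw 56.0 q7 1.18 w 0.666 gf 30.0 F [ 0.6  1.  -0.2] M [ 0.04 -0.03  0.02]
  offset [-0.07  0.01 -0.05] turn [ 0. -0.  0.]
316 265
[434.13487308 189.87881538]
[438.46599597 166.89013307]
[446.39082107 124.82684121]
```

View pics/e1.png

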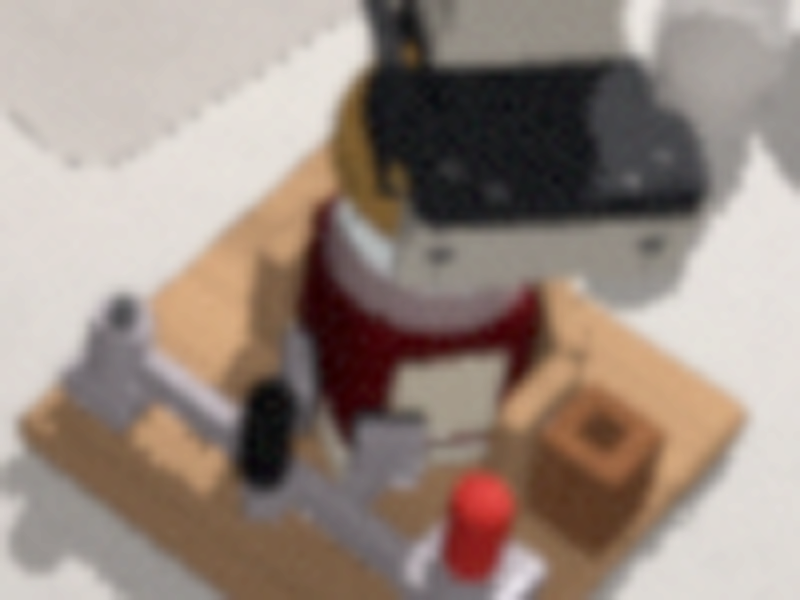

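The cap (360,150) is held level about 10 mm above the exposed neck and rim (430,270). The jar is square in the cradle and the pin (480,520) is home.

```bash
python3 -c "
from cell import close_job
print(close_job())"
```

```text
the job is handed in; nothing more can be done
None
```

The job is handed in at about 19 s of the 61 s: the gate is shut, the pin is fully home and released, and the cap is unscrewed and held level and centred, by my measurements about 10 mm above the rim of the open jar.

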